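Shut the spice canister and put its pestle to rest

TASK

Pack up the spice set: lay the wooden pestle level in the V-cradle of the stand with its thick head at the end away from the canister, letting it settle before you let go rather than dropping it, and screw the canister's loose lid down clockwise until it is snug against its gasket, without overtightening it. Either may come first; leave the tiffin, ashtray, stone and measuring spoon as they stand.

Things in the scene. Friction and masses are not known exactly. Their poses are not given: they have to be found in the camera images.
- lid (a joint): turn of the canister's screw lid on its thread, rad: grows as it is tightened (clockwise seen from above); starts loose at 0.3 to 1.9 and meets the gasket at 2.95, where it stops. Friction is a steady 0.18 N m or so. The lid sinks 1.5 mm per rad. The grip bar's direction is this turn plus that of joint gasket; at 0 the bar lies along the stand's x.
- gasket (a joint): how far the grip bar has been turned on, in rad, past where the lid meets the gasket, squeezing it; near 0 until then. This takes 0.32 N m to begin and 1.2 N m more per rad. Snug is 0.10 to 0.45 (0.44 to 0.86 N m); beyond is overtight. Let go, the bar springs back if turned past about 0.25, but to no less than 0.2.
- lid_grip (a point): grip point of the lid, on its turning axis, in the upright grip bar on top, 22 mm above the lid's flat top and 10 mm below the bar's top; z up, turns with the lid. The bar is dark steel, 60 mm long along x, 14 mm thick along y, 32 mm tall; the lid is a steel disc 90 mm across, 18 mm thick. Height 148 mm above the crate top at joint 0.
- stand: dark brown wooden stand, fixed to the crate top, origin at the centre of its underside; base board 100 mm along x, 274 mm along y, 18 mm thick. A steel canister 84 mm across is fixed on it, axis 87 mm from the origin towards +y, under the lid; the V-cradle for the pestle lies towards -y. With the lid snug, the bar lies about square across the stand's long direction.
- cradle (a point): where pestle_mid belongs, 58 mm above the crate top; axes as the stand's, 63 mm to -y of its origin. The pestle lies along y, head towards -y (its x along this y). Two V-saddles (90 degrees, 14 mm thick) carry it: a wide one for the head 52 mm to -y, a narrow one for the shank 56 mm to +y. They reach 62 mm above the crate top, 33 mm to each side. Between them is finger room, 40 mm deep.
- pestle_mid (a point): balance point on the axis of the loose light-wood pestle, the place to grip it; x runs along it from head to pommel. 160 mm long: head 40 mm across (70 to 20 mm to -x of here), shank 24 mm across (20 mm to -x to 76 mm to +x), then the 14 mm long pommel, 40 mm across. It lies on the crate top on head and pommel, axis level, 20 mm up; about 140 g.
- pestle_head (a point): point on the pestle's axis at the middle of its thick head, 45 mm to -x of pestle_mid.
- tiffin: bystander: steel two-tier tiffin, 113 mm across, 149 mm tall with its wire handle, lever clamp at its +y side reaching 67 mm from the axis; origin at the centre of its underside.
- ashtray: bystander: green ceramic ashtray, 110 mm across, 39 mm tall; origin at the centre of its underside.
- stone: bystander: round grey river stone, 70 mm across, 40 mm tall, lying about 80 mm beside the pestle's axis, on the pestle's +y side; origin at the centre of its underside.
- spoon: bystander: red plastic measuring spoon, 124 mm long along x, 42 mm wide, 20 mm tall; origin 58 mm from its handle's end, on the crate top.
- pestle: the pestle of pestle_mid as a whole; origin under its middle, 10 mm to +x of pestle_mid and 20 mm below it, same axes.
Not all that is in view belongs to the job. What is shaped like the pestle but blue, purple or red is not meant.

How it is judged:
By the outcome, as a careful person would: the job done as asked, in the order asked, and still so for the second after the job is handed in, with the robot touching nothing.
It also fails if it takes over 72 s, if anything falls off the work surface, if the arm or the gripper's body presses on something with over 40 N, if the wrist force passes 120 N, or if a joint passes its speed limit or range.

ROBOT

A 7-joint arm with a two-finger parallel gripper is mounted at the origin on the work surface. World frame = base frame: x ahead of the robot, y to its left, z up, the work surface at z = 0. Lengths are in m, angles in rad, forces in N, time in s.
With the tool pointing down it reaches from about 0.425 to 0.925 m from the base axis. Payload 6.8 kg.
Tool frame: the origin (TCP) lies on the centre line of the jaws, within the pads' length; the fingertips stand 19 mm ahead of it and the grasp point (between the pads) is the TCP (r.tip_extent is the y of the fingertips in the tool frame, in m); y points along the fingers, z is the direction in which the jaws open and shut, and the axes are right-handed (so a half turn about y gives the same grasp; the last joint's range is limited). The gripper opens to 85 mm and grips with 20 to 120 N. Pads are 22 mm wide; open, the fingers measure 114 mm over their backs; the gripper's body (76 mm by 85 mm) begins 54 mm behind the grasp point. The pads swing forward as they close: fully open they stand 13 mm farther back than shut.
Start: joints at [-1.214, 0.477, 0.022, 1.555, -0.011, 1.109, -0.083], TCP at [0.303, 0.603, 0.25] pointing down, gripper open.
Joint ranges: [-2.96, 2.96], [-0.34, 2.1], [-1.41, 1.46], [0.24, 2.44], [-1.37, 4.51], [0.17, 1.92], [-2.96, 2.96]. Speed limits (rad/s): [2.39, 2.39, 3.14, 3.14, 3.14, 3.14, 3.14].

INTERFACE

Orientations are given as a rotation vector (axis times angle).
In Python, from bench import r gives the robot as it stands. The module is installed in compiled form; this text tells all that it offers.
- The arm moves only by the tool jog_arm, never from a script. Its argument "motion" is a list of rows, each a list of 3 entries, a list of its own where there are three numbers: the opening, from 0 (shut) to 1 (fully open), then the shift along the tool's x, y, z in m, then the turn, a rotation vector about the tool's x, y, z in degrees. A call has 1 to 10 rows; each row shifts and turns the commanded pose from where the row before left it, along the tool's axes as they then stand; what a row does not reach is not made up. A row lasts 1/12 s, in which the tool goes at most 41.7 mm and 7.16 degrees, less where a joint would pass 70% of its speed; a pose out of reach is approached as far as the arm can. A call with a gripper value outside its range is refused whole. The fingers move at their own pace and stop on an object; "force" is the grip in N (left out, the last holds). Time passes only in rows, so rows that do not move let the fingers close. It gives the time, the measured TCP pose, the force and the opening at its end, in the units of the state.
- r.get_obs(): the state, without advancing time (a new reading comes with each control period).
- r.grab_frame(name): name is "scene" or "top" or "wrist"; returns a dict with "image" (480x640x3 uint8, red, green, blue), "range_z" (480x640 float32, m along the optical axis (not along the pixel's ray), 0 where there is no reading), "fx", "fy", "cx", "cy" (pixels), "xyz" and "orientation" of the camera in the world. Camera axes: x right, y down, z forward; pixel columns grow to the right and rows downward; lengths in m; the calibration is good to about 2 mm. A picture is of the moment at which its call begins.
- r.hand_in(): hands the job in, once; it reports no verdict.
The state is a dict: "clock": time; "joints": joint angles; "qvel": joint speeds; "tau": joint torques, N m; "tcp_pos": TCP position; "orientation": TCP orientation; "contact_force": force on the tool from outside, world axes, zero at the start; "moment": the same for the moment, N m; "grip_width": finger opening in m.
Only numpy, scipy, OpenCV 4.12 (cv2) and the standard library are available. Lean on these libraries where they do the work, as an engineer would, in place of code of your own. Each camera call takes 0.05 s, during which the arm holds its last target.

## Working session

There is one attempt and no reset: what is moved stays moved. The work goes in short steps, Python scripts to look and compute and a tool call to move; the robot and the scene stay as the last step left them, time stands still between calls to the robot, and variables do not carry over. Pictures are saved under pics/ and viewed, and the job is handed in when it is done.

Besides the shell and the picture viewer there is one more tool, called after "Call:" as a command line: name --argument value ..., lists and objects as JSON in quotes. jog_arm: Moves the arm, as the interface text tells. Its arguments: {"type":"object","properties":{"motion":{"type":"array","items":{"type":"array"}},"force":{"type":"number"}},"required":["motion"]}

```bash
mkdir -p pics; ls; cat > h.py <<'E'
import numpy as np, cv2
from scipy.spatial.transform import Rotation as R
from bench import r
def grab(n,save=None):
    f=r.grab_frame(n)
    if save: cv2.imwrite('pics/'+save,f['image'][:,:,::-1])
    return f
def Rm(f):
    o=np.array(f['orientation'],float)
    return R.from_rotvec(o).as_matrix() if o.size==3 else o
def cloud(f):
    z=f['range_z']; v,u=np.mgrid[:480,:640]
    p=np.stack([(u-f['cx'])/f['fx']*z,(v-f['cy'])/f['fy']*z,z],-1)
    return p@Rm(f).T+np.array(f['xyz'])
def ray(f,u,v,h):
    d=Rm(f)@np.array([(u-f['cx'])/f['fx'],(v-f['cy'])/f['fy'],1]);o=np.array(f['xyz'])
    return o+d*(h-o[2])/d[2]
E
python3 - <<'E'
from h import *
for n in ['scene','top','wrist']:
    f=grab(n,n+'0.png'); print(n,f['xyz'],f['orientation'],f['fx'],f['cx'],f['cy'],(f['range_z']>0).mean())
print(r.get_obs(),r.tip_extent)
E
```

```text
pics
scene [ 1.09483386 -0.64720018  0.9514744 ] [-2.23494472 -0.86285173  0.35023886] 471.17835720135815 316.5403591467294 236.84749463696824 0.9960872395833333
top [ 0.30088214 -0.02441616  1.45154507] [-2.1517609   2.11280614 -0.18809601] 581.2554192463735 313.19408566932367 245.69593395547994 0.9960709635416667
wrist [0.23614425 0.63629428 0.37274452] [2.45316112 1.51268888 0.22357393] 393.754121676767 319.04776226463497 234.28353584119836 0.996044921875
{'clock': 0.15, 'joints': array([-1.21412099,  0.47759841,  0.02238488,  1.55621135, -0.01148054,
        1.10928072, -0.08307583]), 'qvel': array([ 9.94905671e-04, -2.14317222e-03, -2.21331073e-04, -4.34349600e-03,
       -6.93406627e-04, -5.38031755e-05, -6.24531698e-04]), 'tau': array([ 3.94634146e-03, -5.96922576e+01,  1.61091026e+00, -2.81491810e+01,
        1.27074367e-02,  6.47667432e-03, -3.04874470e-05]), 'tcp_pos': array([0.30239076, 0.6030086 , 0.24956319]), 'orientation': array([-1.5412636 ,  0.36464147, -0.36434433]), 'contact_force': array([-0.58279889,  0.06560205, -0.33911642]), 'moment': array([-0.04819693, -0.00253098,  0.04750677]), 'grip_width': 0.08513192205681809} 0.019
```

View pics/top0.png

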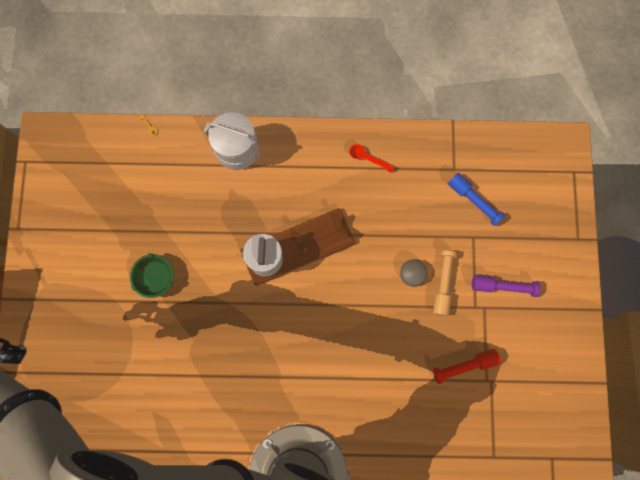

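View pics/scene0.png

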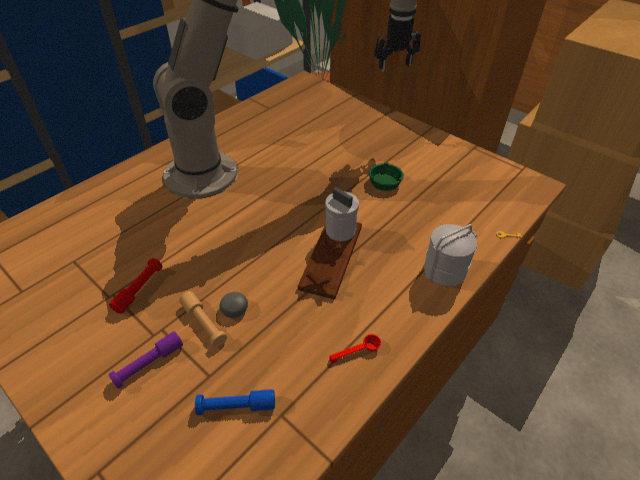

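View pics/wrist0.png

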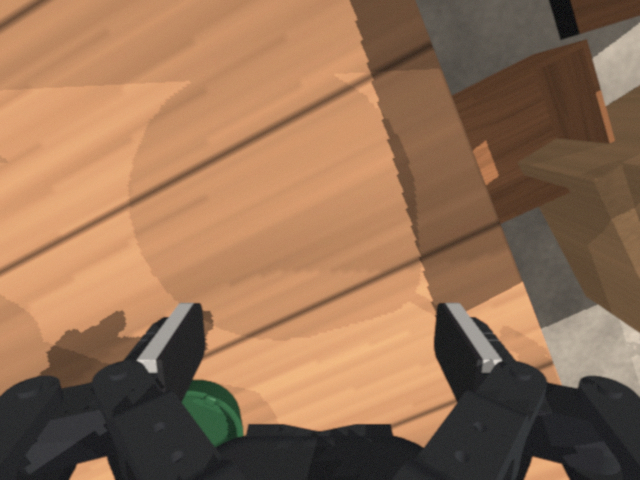

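```bash
python3 - <<'E'
from h import *
f=grab('top'); P=cloud(f); im=f['image']; hsv=cv2.cvtColor(im,cv2.COLOR_RGB2HSV)
cv2.imwrite('pics/crop1.png',cv2.resize(im[180:400,360:560,::-1],None,fx=2.7,fy=2.7,interpolation=cv2.INTER_CUBIC))
cv2.imwrite('pics/crop2.png',cv2.resize(im[195:295,230:370,::-1],None,fx=5,fy=5,interpolation=cv2.INTER_CUBIC))
# pestle
def stat(n,u0,v0,u1,v1,z0,z1):
    s=np.zeros(im.shape[:2],bool); s[v0:v1,u0:u1]=1
    s&=(P[...,2]>z0)&(P[...,2]<z1); q=P[s]
    rect=cv2.minAreaRect(q[:,:2].astype(np.float32)); (c,wh,a)=rect
    print(n,len(q),'mean',q.mean(0).round(4),'rect',np.round(c,4),np.round(wh,4),round(a,2),'zpct',np.percentile(q[:,2],[5,50,95]).round(4)); return q
s=P[320:360,380:420,2]; print('table z',np.median(s), np.median(P[300:330,330:380,2]))
q=stat('pestle',425,240,466,322,0.012,0.08)
m=q[:,:2].mean(0);U=np.linalg.svd(q[:,:2]-m,full_matrices=False)[2][0]; U*=np.sign(U[0]);t=(q[:,:2]-m)@U;w=(q[:,:2]-m)@[-U[1],U[0]]
for a in np.arange(t.min(),t.max(),.01):
    k=(t>=a)&(t<a+.01); print(round(a,3),k.sum(),w[k].min().round(3),w[k].max().round(3),q[k,2].max().round(3))
print(m,U,t.min(),t.max())
stat('stone',395,255,432,290,.01,.08)
q=stat('bar',235,220,300,290,.145,.2)
stat('lidtop',235,220,300,290,.1,.14)
stat('board',230,195,370,295,.010,.026)
stat('saddles',290,195,370,265,.03,.08)
stat('tiffin',195,105,270,175,.02,.2)
stat('spoon',340,135,405,180,.006,.05)
stat('ash',120,245,180,305,.015,.08)
E
```

```text
table z 0.0002522895768708455 0.00022983355939165673
pestle 851 mean [ 0.46   -0.3487  0.0322] rect [ 0.4676 -0.3354] [0.0751 0.1604] 81.38 zpct [0.0219 0.0322 0.0414]
-0.075 76 -0.021 0.016 0.044
-0.065 64 -0.021 0.017 0.046
-0.055 68 -0.021 0.016 0.045
-0.045 68 -0.02 0.015 0.047
-0.035 63 -0.023 0.016 0.046
-0.025 41 -0.014 0.009 0.038
-0.015 35 -0.016 0.007 0.036
-0.005 44 -0.014 0.045 0.039
0.005 51 -0.015 0.05 0.041
0.015 48 -0.015 0.05 0.037
0.025 52 -0.017 0.051 0.038
0.035 43 -0.014 0.051 0.039
0.045 39 -0.016 0.006 0.035
0.055 39 -0.015 0.007 0.037
0.065 61 -0.024 0.013 0.044
0.075 58 -0.023 0.015 0.043
0.085 1 -0.007 -0.007 0.035
[ 0.46002809 -0.34869003] [ 0.99083729 -0.13506094] -0.0746530976227337 0.08561738740707993
stone 597 mean [ 0.4865 -0.2749  0.0334] rect [ 0.4875 -0.2757] [0.0677 0.0709] 16.52 zpct [0.0214 0.0343 0.0421]
bar 169 mean [0.5148 0.0912 0.1567] rect [0.5153 0.0915] [0.0146 0.059 ] 89.57 zpct [0.1511 0.1571 0.161 ]
lidtop 1003 mean [0.5136 0.0906 0.1255] rect [0.5151 0.0918] [0.0878 0.0883] 2.62 zpct [0.1204 0.1255 0.1303]
board 2838 mean [ 0.5575 -0.0145  0.0182] rect [0.5892 0.0292] [0.2066 0.3065] 18.94 zpct [0.0131 0.0182 0.0233]
saddles 286 mean [ 0.578  -0.0455  0.0486] rect [ 0.5767 -0.0408] [0.0636 0.1275] 22.74 zpct [0.0328 0.0495 0.0613]
tiffin 2207 mean [0.7919 0.1719 0.112 ] rect [0.8041 0.176 ] [0.1143 0.1111] 28.02 zpct [0.0417 0.1229 0.1374]
spoon 424 mean [ 0.7881 -0.1701  0.0143] rect [ 0.7914 -0.1761] [0.1171 0.1643] 0.97 zpct [0.0063 0.0154 0.023 ]
ash 763 mean [0.4704 0.3742 0.0296] rect [0.4677 0.368 ] [0.1089 0.1075] 50.37 zpct [0.0161 0.0319 0.0395]
```

View pics/crop1.png

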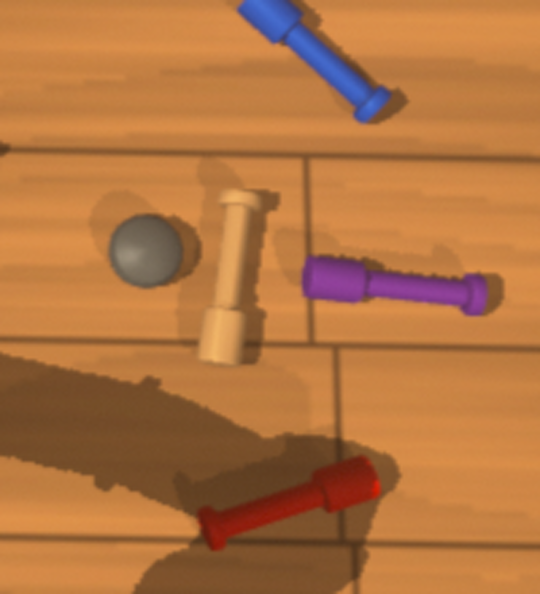

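View pics/crop2.png

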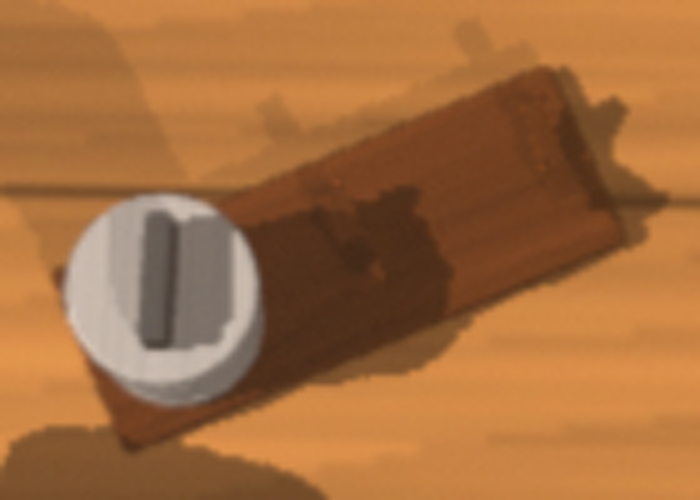

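```bash
python3 - <<'E'
from h import *
print(R.from_rotvec(r.get_obs()['orientation']).as_matrix().round(3))
f=grab('top'); P=cloud(f); im=f['image']; hsv=cv2.cvtColor(im,cv2.COLOR_RGB2HSV)
z=P[...,2]
def axis(q):
    m=q[:,:2].mean(0);U=np.linalg.svd(q[:,:2]-m,full_matrices=False)[2][0]; return m,U
# pestle via colour/height, stone excluded by saturation
s=np.zeros(z.shape,bool); s[240:322,425:466]=1
s&=(z>.012)&(hsv[...,1]>80); n,l,st,_=cv2.connectedComponentsWithStats(s.astype(np.uint8)); k=1+np.argmax(st[1:,4]); q=P[l==k]
m,U=axis(q);U*=np.sign(U[0]);t=(q[:,:2]-m)@U; w=(q[:,:2]-m)@[-U[1],U[0]]
mid=m+U*(np.percentile(t,1)+np.percentile(t,99))/2
print('pestle',len(q),m,U,t.min(),t.max(),'geo mid',mid,'pestle_mid',mid-.01*U, 'ang',np.degrees(np.arctan2(U[1],U[0])))
for a in np.arange(-.08,.09,.01):
    k=(t>=a)&(t<a+.01)
    if k.sum(): print(round(a,3),k.sum(),w[k].min().round(3),w[k].max().round(3),q[k,2].max().round(3))
# board
s=np.zeros(z.shape,bool); s[200:290,235:365]=1
s&=(z>.010)&(z<.026)&(hsv[...,2]<150)
q=P[s]; 
n,l,st,_=cv2.connectedComponentsWithStats(s.astype(np.uint8)); k=1+np.argmax(st[1:,4]); q=P[l==k]
print('board',len(q),cv2.minAreaRect(q[:,:2].astype(np.float32)))
# saddles
s=np.zeros(z.shape,bool); s[200:265,288:365]=1; s&=(z>.03)&(z<.08); q=P[s]
print('saddles',len(q),cv2.minAreaRect(q[:,:2].astype(np.float32)),z[s].max())
# lid circle
s=np.zeros(z.shape,bool); s[220:290,235:300]=1; s&=(z>.113)
pp=P.copy(); 
q=P[s][:,:2].astype(np.float32); print('lid',cv2.minEnclosingCircle(q))
s2=s&(z>.145); q=P[s2]; m,U=axis(q); print('bar',m,np.degrees(np.arctan2(U[1],U[0])),len(q),cv2.minAreaRect(q[:,:2].astype(np.float32)))
v=np.argwhere(s2);print(v.min(0),v.max(0))
E
```

```text
[[ 0.894 -0.     0.448]
 [-0.448 -0.001  0.894]
 [ 0.    -1.    -0.001]]
pestle 820 [ 0.45776755 -0.34866261] [ 0.94791763 -0.31851557] -0.25199199854635085 0.08711745415862761 geo mid [ 0.46409154 -0.35078757] pestle_mid [ 0.45461236 -0.34760242] ang -18.573176660978937
-0.08 13 -0.015 0.002 0.041
-0.07 72 -0.034 0.004 0.045
-0.06 68 -0.032 0.006 0.047
-0.05 65 -0.031 0.008 0.045
-0.04 72 -0.03 0.01 0.047
-0.03 51 -0.028 0.009 0.043
-0.02 44 -0.026 0.006 0.037
-0.01 39 -0.017 0.007 0.035
-0.0 41 -0.014 0.009 0.037
0.01 41 -0.014 0.012 0.037
0.02 41 -0.011 0.013 0.039
0.03 43 -0.01 0.015 0.037
0.04 38 -0.007 0.016 0.037
0.05 40 -0.008 0.019 0.038
0.06 38 -0.004 0.02 0.037
0.07 71 -0.009 0.03 0.047
0.08 38 -0.007 0.03 0.045
board 2801 ((0.551606297492981, 0.012125015258789062), (0.10132670402526855, 0.27423542737960815), 24.375450134277344)
saddles 278 ((0.5773676633834839, -0.04305396229028702), (0.06361330300569534, 0.1225341185927391), 23.32982063293457) 0.07212182740150697
lid ((0.42840176820755005, 0.04375658929347992), 0.14469867944717407)
bar [0.49549622 0.08054889] 27.092293160488943 188 ((0.4177508056163788, 0.04697348549962044), (0.27170905470848083, 0.034543827176094055), 24.17337417602539)
[227 236] [286 294]
```

```bash
python3 - <<'E'
from h import *
def robust(q,it=4):
    for _ in range(it):
        c=np.median(q[:,:2],0); U=np.linalg.svd(q[:,:2]-q[:,:2].mean(0),full_matrices=False)[2][0]
        t=(q[:,:2]-c)@U; w=(q[:,:2]-c)@[-U[1],U[0]]
        q=q[(abs(t)<.1)&(abs(w)<.026)]
    return q
for n,win in [('top',(240,322,428,466)),('scene',(285,350,170,235))]:
    f=grab(n); P=cloud(f); z=P[...,2]; hsv=cv2.cvtColor(f['image'],cv2.COLOR_RGB2HSV)
    s=np.zeros(z.shape,bool); s[win[0]:win[1],win[2]:win[3]]=1
    s&=(z>.012)&(z<.06)&(hsv[...,1]>80)
    s=cv2.morphologyEx(s.astype(np.uint8),cv2.MORPH_OPEN,np.ones((3,3),np.uint8))
    l=cv2.connectedComponents(s)[1]; k=1+np.argmax(np.bincount(l.ravel())[1:]); q=robust(P[l==k])
    c,wh,a=cv2.minAreaRect(q[:,:2].astype(np.float32)); print(n,len(q),c,wh,a)
    if n=='top':
        c0=np.array(c)
    if n=='top':
        U=np.array([np.cos(np.radians(a)),np.sin(np.radians(a))])
        if wh[0]<wh[1]: U=np.array([-U[1],U[0]])
        U*=np.sign(U[0]); print(U,np.degrees(np.arctan2(U[1],U[0])))
        t=(q[:,:2]-c0)@U;w=(q[:,:2]-c0)@[-U[1],U[0]]
        for b in np.arange(-.08,.08,.01):
            k=(t>=b)&(t<b+.01); print(round(b,3),k.sum(),w[k].min().round(3),w[k].max().round(3))
        print('mid',c0-.01*U)
    else:
        # silhouettes on z=.02 plane
        ys,xs=np.nonzero(l==k)
        print([ray(f,u,v,.02)[:2].round(3) for u,v in [(xs[np.argmin(xs)],ys[np.argmin(xs)]),(xs[np.argmax(ys)],ys[np.argmax(ys)])]])
    # bar
    win=(220,290,235,300) if n=='top' else (180,215,325,362)
    s=np.zeros(z.shape,bool); s[win[0]:win[1],win[2]:win[3]]=1
    s&=(z>.142)&(z<.18); s=cv2.morphologyEx(s.astype(np.uint8),cv2.MORPH_OPEN,np.ones((3,3),np.uint8))>0
    q=P[s]; print('bar',cv2.minAreaRect(q[:,:2].astype(np.float32)),np.percentile(q[:,2],[50,90,99]))
E
```

```text
top 802 (0.46484851837158203, -0.35322901606559753) (0.039466578513383865, 0.1599886417388916) 81.54183959960938
[ 0.98912354 -0.14708715] -8.458160400390627
-0.08 68 -0.019 0.019
-0.07 64 -0.018 0.019
-0.06 71 -0.019 0.02
-0.05 66 -0.017 0.019
-0.04 61 -0.02 0.019
-0.03 38 -0.01 0.012
-0.02 41 -0.013 0.011
-0.01 41 -0.011 0.013
-0.0 38 -0.013 0.011
0.01 41 -0.01 0.012
0.02 38 -0.013 0.01
0.03 40 -0.011 0.012
0.04 39 -0.013 0.011
0.05 42 -0.011 0.012
0.06 53 -0.019 0.019
0.07 61 -0.017 0.02
mid [ 0.45495728 -0.35175814]
bar ((0.5155279040336609, 0.09160792082548141), (0.014520453289151192, 0.060281902551651), 88.5413589477539) [0.15711614 0.16081203 0.16274345]
scene 845 (0.4640970230102539, -0.35299721360206604) (0.03927643969655037, 0.16298870742321014) 81.49585723876953
[array([ 0.375, -0.354]), array([ 0.542, -0.383])]
bar ((0.5162045955657959, 0.09121844172477722), (0.016512658447027206, 0.06083252280950546), 87.40097045898438) [0.15560221 0.15996751 0.16235565]
```

Call:
jog_arm --motion '[[1,[0,0,0],[0,-6.25,0]],[1,[0,0,0],[0,-6.25,0]],[1,[0,0,0],[0,-6.25,0]],[1,[0,0,0],[0,-6.25,0]],[1,[0.0126,0,-0.028],[0,0,0]],[1,[0.0126,0,-0.028],[0,0,0]],[1,[0.0126,0,-0.028],[0,0,0]],[1,[0.0126,0,-0.028],[0,0,0]],[1,[0.0126,0,-0.028],[0,0,0]],[1,[0.0126,0,-0.028],[0,0,0]]]' --force 120

```text
clock: 1.18
tcp_pos: [0.3738, 0.4319, 0.2504]
orientation: [-1.571, 0.022, -0.023]
contact_force: [0.9, -0.4, 0.3]
grip_width: 0.0854
```

Call:
jog_arm --motion '[[1,[0.0126,0,-0.028],[0,0,0]],[1,[0.0126,0,-0.028],[0,0,0]],[1,[0.0126,0,-0.028],[0,0,0]],[1,[0.0126,0,-0.028],[0,0,0]],[1,[0.0126,0,-0.028],[0,0,0]],[1,[0.0126,0,-0.028],[0,0,0]],[1,[0.0126,0,-0.028],[0,0,0]],[1,[0.0126,0,-0.028],[0,0,0]],[1,[0.0126,0,-0.028],[0,0,0]],[1,[0.0126,0,-0.028],[0,0,0]]]'

```text
clock: 2.02
tcp_pos: [0.4917, 0.1484, 0.2506]
orientation: [-1.57, 0.022, -0.023]
contact_force: [0.5, -0.2, -0.1]
grip_width: 0.0858
```

```bash
cat >> h.py <<'E'
def st():
    o=r.get_obs(); M=R.from_rotvec(o['orientation']).as_matrix(); 
    print('t',round(o['clock'],2),'tcp',o['tcp_pos'].round(4),'yaw(z)',np.degrees(np.arctan2(M[1,2],M[0,2])).round(2),'down',M[:,1].round(3),'F',o['contact_force'].round(1),'M',o['moment'].round(2),'w',round(o['grip_width'],4),'q',o['joints'].round(2)); return o,M
def go(target):
    o,M=st(); print('tool shift',(M.T@(np.array(target)-o['tcp_pos'])).round(4))
E
python3 - <<'E'
from h import *
go([.5157,.0915,.2])
f=grab('wrist','w1.png')
E
```

```text
t 2.02 tcp [0.4917 0.1484 0.2506] yaw(z) 88.37 down [ 0.  0. -1.] F [ 0.5 -0.2 -0.1] M [ 0.02  0.01 -0.03] w 0.0858 q [-0.52  0.21  0.12  1.94 -0.03  0.99  1.16]
tool shift [ 0.0256  0.0506 -0.0562]
```

View pics/w1.png

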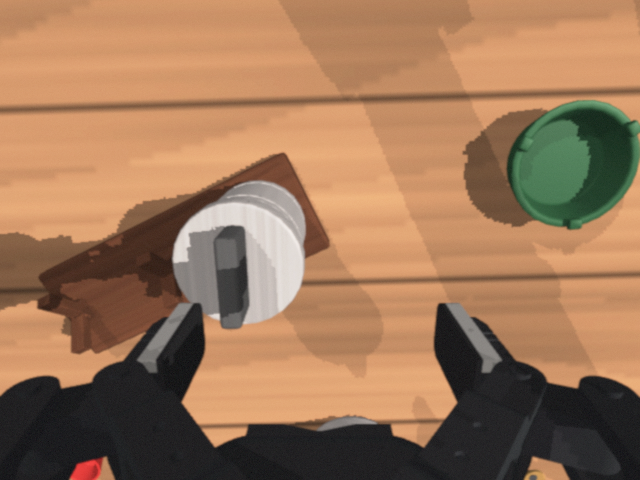

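Call:
jog_arm --motion '[[1,[0.0128,0,-0.028],[0,0,0]],[1,[0.0128,0,-0.028],[0,0,0]],[1,[0,0,0],[0,0,0]],[1,[0,0,0],[0,0,0]]]'

```text
clock: 2.4
tcp_pos: [0.5158, 0.0913, 0.2504]
orientation: [-1.571, 0.025, -0.026]
contact_force: [0.1, 1.1, -1.4]
grip_width: 0.0856
```

```bash
python3 - <<'E'
from h import *
go([.5157,.0915,.15])
f=grab('wrist','w2.png'); P=cloud(f); s=(P[...,2]>.14)&(P[...,2]<.175)
s[300:]=False
s=cv2.morphologyEx(s.astype(np.uint8),cv2.MORPH_OPEN,np.ones((3,3),np.uint8))
l=cv2.connectedComponents(s)[1]; k=1+np.argmax(np.bincount(l.ravel())[1:]);q=P[l==k]
print(len(q),cv2.minAreaRect(q[:,:2].astype(np.float32)),np.percentile(q[:,2],[5,50,95]))
k=q[:,2]>.152;print(cv2.minAreaRect(q[k][:,:2].astype(np.float32)))
E
```

```text
t 2.4 tcp [0.5158 0.0913 0.2504] yaw(z) 88.13 down [ 0. -0. -1.] F [ 0.1  1.1 -1.4] M [ 0.08  0.01 -0.01] w 0.0856 q [-0.44  0.23  0.16  1.92 -0.04  0.99  1.29]
tool shift [-0.0002  0.1004  0.0002]
2403 ((0.5143104195594788, 0.09277664870023727), (0.013913389295339584, 0.06002120301127434), 88.48851013183594) [0.15376905 0.15667129 0.15789749]
((0.5143109560012817, 0.0927613154053688), (0.01391245424747467, 0.06002142280340195), 88.52832794189453)
```

View pics/w2.png

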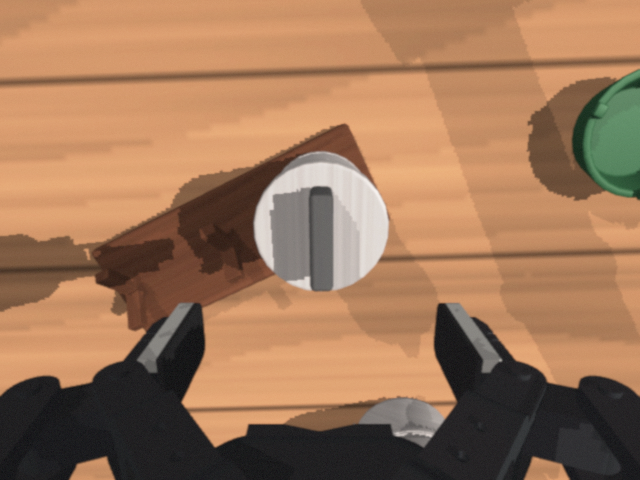

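Call:
jog_arm --motion '[[1,[-0.0005,0.025,0.0005],[0,0,0]],[1,[0,0.025,0],[0,0,0]],[1,[0,0.025,0],[0,0,0]],[1,[0,0.025,0],[0,0,0]],[1,[0,0,0],[0,0,0]],[0,[0,0,0],[0,0,0]],[0,[0,0,0],[0,0,0]],[0,[0,0,0],[0,0,0]],[0,[0,0,0],[0,0,0]],[0,[0,0,0],[0,0,0]]]' --force 120

```text
clock: 3.28
tcp_pos: [0.5155, 0.094, 0.1515]
orientation: [-1.57, 0.021, -0.024]
contact_force: [-0.1, -0.1, 1.2]
grip_width: 0.0256
```

Call:
jog_arm --motion '[[0,[0,0,0],[0,0,0]],[0,[0,0,0],[0,0,0]],[0,[0,0,0],[0,0,0]],[0,[0,0,0],[0,0,0]]]'

```text
clock: 3.62
tcp_pos: [0.5154, 0.0927, 0.1515]
orientation: [-1.571, 0.022, -0.024]
contact_force: [-2.4, -3.3, 7.5]
grip_width: 0.0118
```

```bash
python3 - <<'E'
from h import *
st()
E
```

```text
t 3.62 tcp [0.5154 0.0927 0.1515] yaw(z) 88.33 down [ 0.001 -0.    -1.   ] F [-2.4 -3.3  7.5] M [-0.57  0.48  0.15] w 0.0118 q [-0.42  0.35  0.15  2.02 -0.07  0.77  1.31]
```

Call:
jog_arm --motion '[[0,[0,0.0002,0],[0,6,0]],[0,[0,0.0002,0],[0,6,0]],[0,[0,0.0002,0],[0,6,0]],[0,[0,0.0002,0],[0,6,0]],[0,[0,0.0002,0],[0,6,0]]]'

```text
clock: 4.03
tcp_pos: [0.5154, 0.0924, 0.1507]
orientation: [-1.526, 0.436, -0.438]
contact_force: [-3.7, -4.5, 10.4]
grip_width: 0.0122
```

```bash
python3 - <<'E'
from h import *
st(); grab('top','t2.png')
f=grab('top');cv2.imwrite('pics/t2c.png',cv2.resize(f['image'][180:320,190:380,::-1],None,fx=4,fy=4))
E
```

```text
t 4.03 tcp [0.5154 0.0924 0.1507] yaw(z) 58.03 down [ 0.001 -0.001 -1.   ] F [-3.7 -4.5 10.4] M [-0.93  0.62  0.15] w 0.0122 q [-0.52  0.36  0.27  2.02 -0.13  0.77  0.84]
```

View pics/t2c.png

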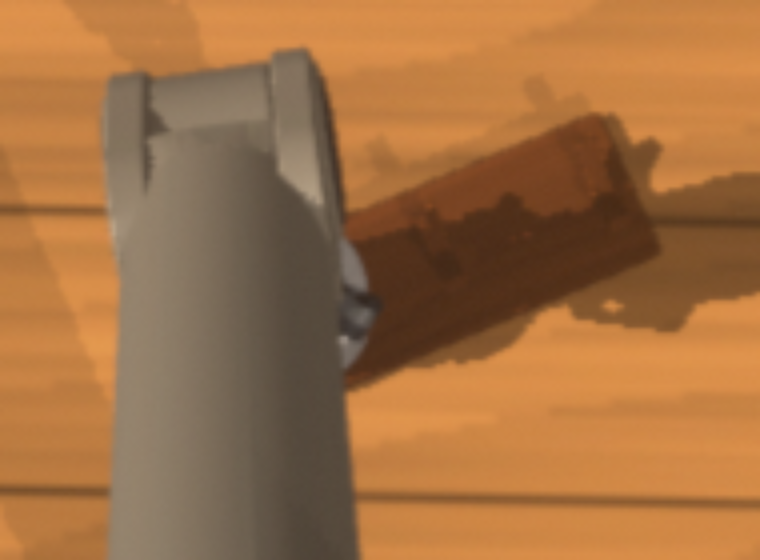

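Call:
jog_arm --motion '[[0,[0,0.0001,0],[0,6,0]],[0,[0,0.0002,0],[0,6,0]],[0,[0,0.0001,0],[0,6,0]],[0,[0,0.0002,0],[0,6,0]],[0,[0,0.0001,0],[0,6,0]],[0,[0,0.0002,0],[0,6,0]],[0,[0,0.0001,0],[0,6,0]],[0,[0,0.0002,0],[0,6,0]],[0,[0,0.0001,0],[0,6,0]]]'

```text
clock: 4.88
tcp_pos: [0.5149, 0.0919, 0.1493]
orientation: [-1.242, 1.157, -1.158]
contact_force: [-3.8, -4.9, 12.3]
grip_width: 0.0116
```

```bash
python3 - <<'E'
from h import *
st()
E
```

```text
t 4.88 tcp [0.5149 0.0919 0.1493] yaw(z) 4.01 down [ 0.    -0.001 -1.   ] F [-3.8 -4.9 12.3] M [-1.25  0.89  0.17] w 0.0116 q [-0.69  0.39  0.49  2.04 -0.26  0.78  0.02]
```

Call:
jog_arm --motion '[[0,[0,0.0001,0],[0,6,0]],[0,[0,0.0002,0],[0,6,0]],[0,[0,0.0001,0],[0,6,0]],[0,[0,0.0002,0],[0,6,0]],[0,[0,0.0001,0],[0,6,0]],[0,[0,0.0002,0],[0,6,0]],[0,[0,0.0001,0],[0,6,0]],[0,[0,0.0002,0],[0,6,0]],[0,[0,0,0],[0,0,0]]]'

```text
clock: 5.63
tcp_pos: [0.5144, 0.092, 0.1479]
orientation: [-0.743, 1.749, -1.749]
contact_force: [-6.8, -4.2, 15.1]
grip_width: 0.0117
```

```bash
python3 - <<'E'
from h import *
st()
f=grab('wrist','w3.png')
E
```

```text
t 5.63 tcp [0.5144 0.092  0.1479] yaw(z) -44.03 down [-0.001 -0.001 -1.   ] F [-6.8 -4.2 15.1] M [-1.19  1.36 -0.24] w 0.0117 q [-0.86  0.44  0.71  2.05 -0.39  0.8  -0.68]
```

View pics/w3.png

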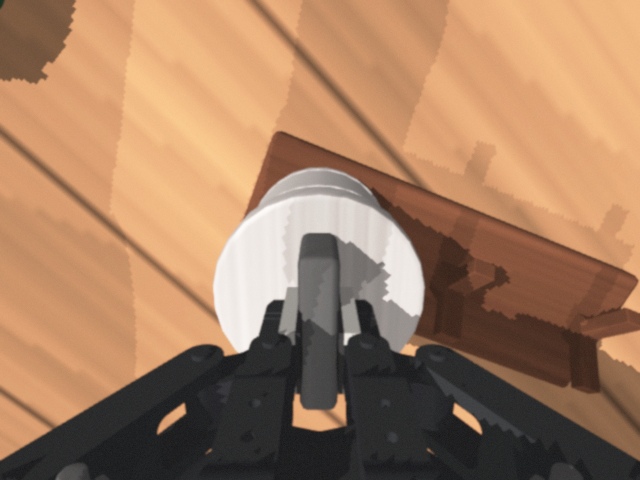

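```bash
python3 - <<'E'
from h import *
o,M=st(); print(o['tau'].round(3))
E
```

```text
t 5.68 tcp [0.5144 0.092  0.148 ] yaw(z) -43.81 down [-0.001 -0.001 -1.   ] F [-6.  -4.9 15.9] M [-1.18  1.35 -0.26] w 0.0116 q [-0.85  0.44  0.71  2.05 -0.39  0.8  -0.68]
[ -2.32  -35.406   5.25  -21.048  -1.235  -1.85   -0.221]
```

Call:
jog_arm --motion '[[0,[0,0,0],[0,4,0]],[0,[0,0,0],[0,4,0]],[0,[0,0,0],[0,0,0]]]'

```text
clock: 5.93
tcp_pos: [0.5143, 0.092, 0.1478]
orientation: [-0.636, 1.839, -1.839]
contact_force: [-6.5, -4.4, 13.3]
grip_width: 0.0118
```

```bash
python3 - <<'E'
from h import *
o,M=st(); print(o['tau'].round(3))
E
```

```text
t 5.93 tcp [0.5143 0.092  0.1478] yaw(z) -51.91 down [-0.001 -0.001 -1.   ] F [-6.5 -4.4 13.3] M [-1.15  1.28 -0.18] w 0.0118 q [-0.88  0.45  0.75  2.05 -0.42  0.8  -0.79]
[ -2.006 -35.701   6.083 -21.038  -1.259  -1.746  -0.573]
```

Call:
jog_arm --motion '[[0,[0,0,0],[0,4,0]],[0,[0,0,0],[0,4,0]],[0,[0,0,0],[0,0,0]]]'

```text
clock: 6.18
tcp_pos: [0.5143, 0.0921, 0.1477]
orientation: [-0.52, 1.926, -1.926]
contact_force: [-5.6, -4.1, 14.0]
grip_width: 0.0118
```

```bash
python3 - <<'E'
from h import *
o,M=st(); print(o['tau'].round(3))
E
```

```text
t 6.18 tcp [0.5143 0.0921 0.1477] yaw(z) -59.86 down [-0.002 -0.001 -1.   ] F [-5.6 -4.1 14. ] M [-1.14  1.3   0.06] w 0.0118 q [-0.91  0.46  0.78  2.05 -0.45  0.81 -0.9 ]
[ -1.713 -35.64    6.817 -20.962  -1.484  -1.728  -0.829]
```

Call:
jog_arm --motion '[[0,[0,0,0],[0,3,0]],[0,[0,0,0],[0,3,0]],[0,[0,0,0],[0,0,0]]]'

```text
clock: 6.43
tcp_pos: [0.5142, 0.0921, 0.1477]
orientation: [-0.429, 1.988, -1.989]
contact_force: [-5.7, -3.5, 13.1]
grip_width: 0.012
```

```bash
python3 - <<'E'
from h import *
o,M=st(); print(o['tau'].round(3))
E
```

```text
t 6.43 tcp [0.5142 0.0921 0.1477] yaw(z) -65.78 down [-0.002 -0.001 -1.   ] F [-5.7 -3.5 13.1] M [-1.13  1.37  0.28] w 0.012 q [-0.93  0.47  0.81  2.05 -0.47  0.81 -0.99]
[ -1.471 -35.563   7.275 -20.877  -1.62   -1.745  -0.826]
```

Call:
jog_arm --motion '[[0,[0,0,0],[0,4,0]],[0,[0,0,0],[0,0,0]],[0,[0,0,0],[0,0,0]]]'

```text
clock: 6.68
tcp_pos: [0.5142, 0.0922, 0.1477]
orientation: [-0.366, 2.029, -2.029]
contact_force: [-6.3, -3.2, 12.4]
grip_width: 0.0117
```

```bash
python3 - <<'E'
from h import *
o,M=st(); print(o['tau'].round(3))
f=grab('wrist','w4.png')
E
```

```text
t 6.68 tcp [0.5142 0.0922 0.1477] yaw(z) -69.66 down [-0.002 -0.001 -1.   ] F [-6.3 -3.2 12.4] M [-1.08  1.37  0.22] w 0.0117 q [-0.94  0.47  0.83  2.05 -0.48  0.82 -1.04]
[ -1.485 -35.758   7.38  -20.947  -1.528  -1.696  -0.326]
```

View pics/w4.png

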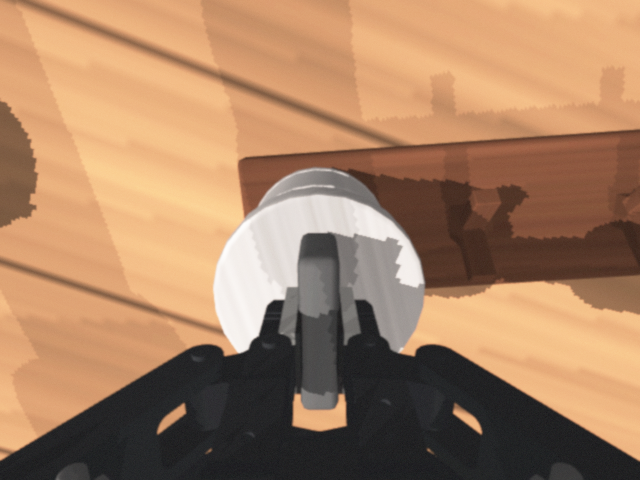

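Call:
jog_arm --motion '[[1,[0,0,0],[0,0,0]],[1,[0,0,0],[0,0,0]],[1,[0,0,0],[0,0,0]],[1,[0,0,0],[0,0,0]],[1,[0,0,0],[0,0,0]],[1,[0,0,0],[0,0,0]],[1,[0,-0.025,0],[0,0,0]],[1,[0,-0.025,0],[0,0,0]],[1,[0,-0.025,0],[0,0,0]],[1,[0,-0.025,0],[0,0,0]]]'

```text
clock: 7.57
tcp_pos: [0.5146, 0.0934, 0.2477]
orientation: [-0.365, 2.028, -2.029]
contact_force: [0.9, -0.8, 0.4]
grip_width: 0.0857
```

Call:
jog_arm --motion '[[1,[0,0,0],[0,0,0]],[1,[0,0,0],[0,0,0]]]'

```text
clock: 7.73
tcp_pos: [0.5156, 0.0941, 0.2478]
orientation: [-0.362, 2.028, -2.025]
contact_force: [0.3, -0.1, 0.9]
grip_width: 0.0852
```

```bash
python3 - <<'E'
from h import *
st()
f=grab('wrist','w5.png'); P=cloud(f); s=(P[...,2]>.135)&(P[...,2]<.175)
s[300:]=False
s=cv2.morphologyEx(s.astype(np.uint8),cv2.MORPH_OPEN,np.ones((3,3),np.uint8))
l=cv2.connectedComponents(s)[1]; k=1+np.argmax(np.bincount(l.ravel())[1:]);q=P[l==k]
print(len(q),cv2.minAreaRect(q[:,:2].astype(np.float32)),np.percentile(q[:,2],[5,50,95]))
k=q[:,2]>.145;print(cv2.minAreaRect(q[k][:,:2].astype(np.float32)))
E
```

```text
t 7.73 tcp [0.5156 0.0941 0.2478] yaw(z) -69.6 down [ 0.002  0.002 -1.   ] F [ 0.3 -0.1  0.9] M [0.02 0.06 0.02] w 0.0852 q [-1.07  0.33  0.96  1.96 -0.32  1.01 -1.17]
2354 ((0.5148251056671143, 0.09260031580924988), (0.06003940477967262, 0.01396971195936203), 20.7496337890625) [0.1496796  0.15304505 0.154237  ]
((0.5147367119789124, 0.09262573719024658), (0.05989333242177963, 0.01394147053360939), 20.911483764648438)
```

View pics/w5.png

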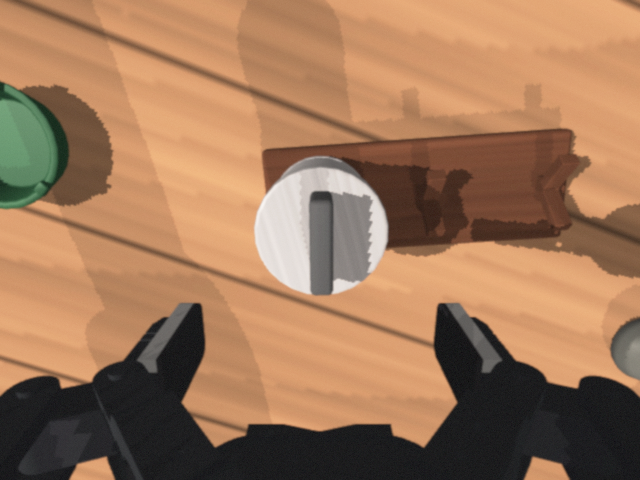

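Call:
jog_arm --motion '[[1,[0,0,0],[0,7.1,0]],[1,[0,0,0],[0,7.1,0]],[1,[0,0,0],[0,7.1,0]],[1,[0,0,0],[0,7.1,0]],[1,[0,0,0.028],[0,0,0]],[1,[0,0,0.028],[0,0,0]],[1,[0,0,0.028],[0,0,0]],[1,[0,0,0.028],[0,0,0]],[1,[0,0,0.028],[0,0,0]],[1,[0,0,0.028],[0,0,0]]]'

```text
clock: 8.62
tcp_pos: [0.4901, -0.0737, 0.2455]
orientation: [-0.148, -2.147, 2.148]
contact_force: [0.3, -0.1, 0.0]
grip_width: 0.0853
```

```bash
python3 - <<'E'
from h import *
go([.455,-.352,.248])
E
```

```text
t 8.62 tcp [ 0.4901 -0.0737  0.2455] yaw(z) -98.02 down [-0.002 -0.    -1.   ] F [ 0.3 -0.1  0. ] M [ 0.05  0.04 -0.01] w 0.0853 q [-0.88  0.32  1.12  2.03 -0.35  1.   -1.3 ]
tool shift [-0.0041 -0.0023  0.2805]
```

Call:
jog_arm --motion '[[1,[0,0,0.028],[0,0,0]],[1,[0,0,0.028],[0,0,0]],[1,[0,0,0.028],[0,0,0]],[1,[0,0,0.028],[0,0,0]],[1,[0,0,0.028],[0,0,0]]]'

```text
clock: 9.03
tcp_pos: [0.4707, -0.2121, 0.2454]
orientation: [-0.148, -2.148, 2.147]
contact_force: [0.2, 0.4, -0.4]
grip_width: 0.0852
```

```bash
python3 - <<'E'
from h import *
go([.455,-.352,.248])
E
```

```text
t 9.03 tcp [ 0.4707 -0.2121  0.2454] yaw(z) -98.03 down [-0.002  0.001 -1.   ] F [ 0.2  0.4 -0.4] M [-0.03 -0.02  0.03] w 0.0852 q [-0.55  0.36  1.07  1.98 -0.38  1.02 -1.01]
tool shift [-0.004  -0.0026  0.1407]
```

Call:
jog_arm --motion '[[1,[-0.0008,0,0.028],[0,0,0]],[1,[-0.0008,0,0.028],[0,0,0]],[1,[-0.0008,0,0.028],[0,0,0]],[1,[-0.0008,0,0.028],[0,0,0]],[1,[-0.0008,0,0.026],[0,0.4,0]],[1,[0,0,0],[0,0,0]],[1,[0,0,0],[0,0,0]]]'

```text
clock: 9.62
tcp_pos: [0.4549, -0.3497, 0.2454]
orientation: [-0.159, -2.142, 2.142]
contact_force: [0.7, -0.2, 0.9]
grip_width: 0.0852
```

```bash
python3 - <<'E'
from h import *
f=grab('wrist','w6.png'); P=cloud(f); z=P[...,2]
hsv=cv2.cvtColor(f['image'],cv2.COLOR_RGB2HSV)
s=(z>.012)&(z<.06)&(hsv[...,1]>60); s[300:]=False
s=cv2.morphologyEx(s.astype(np.uint8),cv2.MORPH_OPEN,np.ones((3,3),np.uint8))
l=cv2.connectedComponents(s)[1]
for k in range(1,l.max()+1):
    q=P[l==k]
    if len(q)>500: print(len(q),np.argwhere(l==k).mean(0)[::-1],cv2.minAreaRect(q[:,:2].astype(np.float32)))
go([.455,-.352,.1])
E
```

```text
2891 [ 17.40055344 108.09235559] ((0.5674408078193665, -0.11026319116353989), (0.04317978024482727, 0.08835695683956146), 67.70713806152344)
6156 [321.94769331 190.15139701] ((0.4635286331176758, -0.3534896969795227), (0.03969820961356163, 0.15928395092487335), 81.17727661132812)
6876 [491.34438627 169.48443863] ((0.4592249393463135, -0.5025030374526978), (0.16004714369773865, 0.03919536992907524), 84.54302215576172)
t 9.67 tcp [ 0.4557 -0.3482  0.2454] yaw(z) -98.5 down [-0.002  0.001 -1.   ] F [1.1 0.8 0.9] M [-0.   -0.01  0.01] w 0.085 q [-0.19  0.47  1.    1.85 -0.45  1.07 -0.74]
tool shift [-0.0002  0.1454  0.004 ]
```

View pics/w6.png

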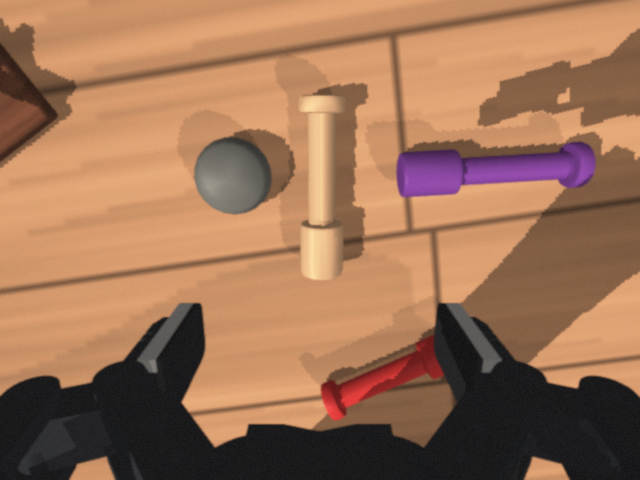

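Call:
jog_arm --motion '[[0.5,[0.001,0.025,0.003],[0,0,0]],[0.5,[0,0.025,0],[0,0,0]],[0.5,[0,0.025,0],[0,0,0]],[0.5,[0,0.025,0],[0,0,0]],[0.5,[0,0.025,0],[0,0,0]],[0.5,[0,0.025,0],[0,0,0]],[0.5,[0,0,0],[0,0,0]],[0.5,[0,0,0],[0,0,0]],[0.5,[0,0,0],[0,0,0]]]' --force 50

```text
clock: 10.42
tcp_pos: [0.4557, -0.351, 0.0977]
orientation: [-0.158, -2.146, 2.146]
contact_force: [0.4, -0.7, 0.7]
grip_width: 0.0429
```

```bash
python3 - <<'E'
from h import *
go([.4545,-.352,.025])
f=grab('wrist','w7.png')
f=grab('scene');cv2.imwrite('pics/s7.png',cv2.resize(f['image'][220:380,100:300,::-1],None,fx=4,fy=3.7))
E
```

```text
t 10.42 tcp [ 0.4557 -0.351   0.0977] yaw(z) -98.37 down [ 0.001 -0.    -1.   ] F [ 0.4 -0.7  0.7] M [-0.03 -0.04  0.01] w 0.0429 q [-0.04  0.65  0.81  1.96 -0.65  0.81 -0.58]
tool shift [0.0011 0.0727 0.0011]
```

View pics/w7.png

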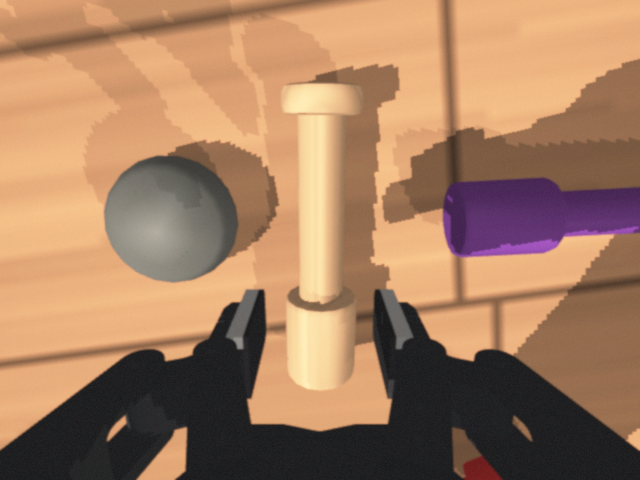

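View pics/s7.png

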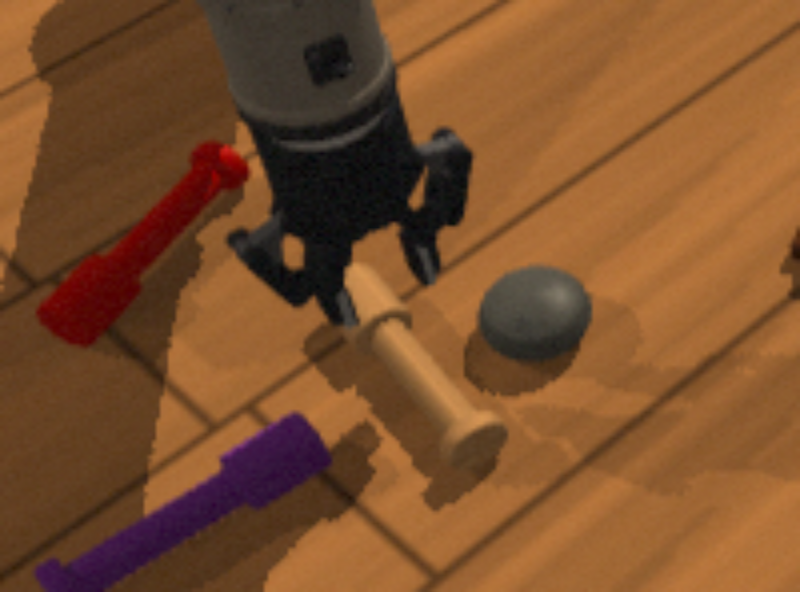

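Call:
jog_arm --motion '[[0.5,[0.001,0.018,0.001],[0,0,0]],[0.5,[0,0.018,0],[0,0,0]],[0.5,[0,0.018,0],[0,0,0]],[0.5,[0,0.016,0],[0,0,0]],[0.5,[0,0,0],[0,0,0]],[0.5,[0,0,0],[0,0,0]]]'

```text
clock: 11.02
tcp_pos: [0.4541, -0.3523, 0.0275]
orientation: [-0.158, -2.145, 2.145]
contact_force: [-0.1, -0.3, 1.1]
grip_width: 0.0427
```

```bash
python3 - <<'E'
from h import *
go([.4545,-.352,.024])
f=grab('wrist','w8.png')
E
```

```text
t 11.02 tcp [ 0.4541 -0.3523  0.0275] yaw(z) -98.43 down [ 0. -0. -1.] F [-0.1 -0.3  1.1] M [-0.05 -0.01  0.02] w 0.0427 q [ 0.04  0.74  0.7   1.98 -0.75  0.69 -0.5 ]
tool shift [-0.0003  0.0035 -0.0004]
```

View pics/w8.png

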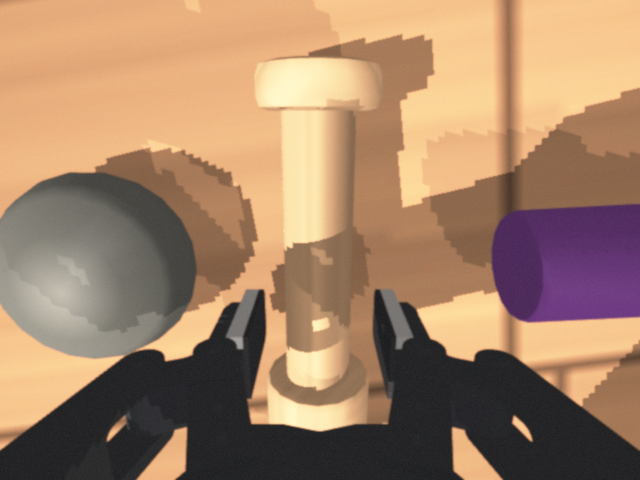

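Call:
jog_arm --motion '[[0.5,[0,0.003,0],[0,0,0]],[0,[0,0,0],[0,0,0]],[0,[0,0,0],[0,0,0]],[0,[0,0,0],[0,0,0]],[0,[0,0,0],[0,0,0]],[0,[0,0,0],[0,0,0]],[0,[0,0,0],[0,0,0]]]' --force 60

```text
clock: 11.65
tcp_pos: [0.4544, -0.3525, 0.0247]
orientation: [-0.16, -2.145, 2.146]
contact_force: [-1.0, 1.4, 7.3]
grip_width: 0.0223
```

```bash
python3 - <<'E'
from h import *
st()
E
```

```text
t 11.65 tcp [ 0.4544 -0.3525  0.0247] yaw(z) -98.43 down [ 0.001 -0.    -1.   ] F [-1.   1.4  7.3] M [0.29 0.16 0.03] w 0.0223 q [ 0.04  0.75  0.69  1.98 -0.76  0.69 -0.5 ]
```

Call:
jog_arm --motion '[[0,[0,-0.01,0],[0,0,0]],[0,[0,-0.02,0],[0,0,0]],[0,[0,-0.025,0],[0,0,0]],[0,[0,-0.025,0],[0,0,0]],[0,[0,-0.025,0],[0,0,0]],[0,[0,-0.025,0],[0,0,0]],[0,[0,-0.025,0],[0,0,0]],[0,[0,0,0],[0,0,0]],[0,[0,0,0],[0,0,0]]]'

```text
clock: 12.4
tcp_pos: [0.4544, -0.3525, 0.1803]
orientation: [-0.161, -2.145, 2.147]
contact_force: [0.0, 0.8, -1.5]
grip_width: 0.0223
```

```bash
python3 - <<'E'
from h import *
go([.5776,-.0453,.18])
f=grab('wrist','w9.png')
f=grab('scene');cv2.imwrite('pics/s9.png',cv2.resize(f['image'][160:380,100:300,::-1],None,fx=2.7,fy=2.7))
E
```

```text
t 12.4 tcp [ 0.4544 -0.3525  0.1803] yaw(z) -98.43 down [ 0.003 -0.001 -1.   ] F [ 0.   0.8 -1.5] M [ 0.05 -0.01  0.02] w 0.0223 q [-0.12  0.55  0.92  1.91 -0.54  0.95 -0.66]
tool shift [-7.68e-02  3.00e-04 -3.22e-01]
```

View pics/w9.png

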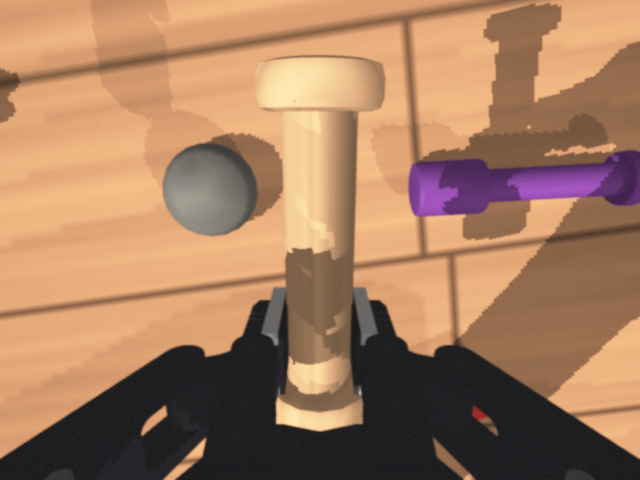

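View pics/s9.png

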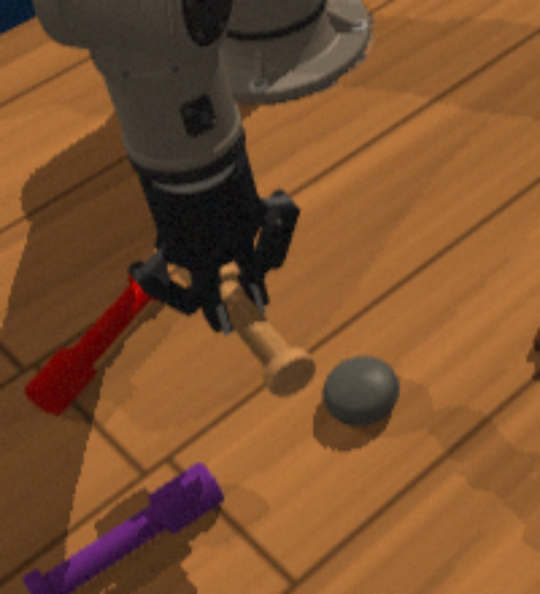

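Call:
jog_arm --motion '[[0,[0,0,0],[0,-7,0]],[0,[0,0,0],[0,-7,0]],[0,[0,0,0],[0,-7,0]],[0,[0,0,0],[0,-7,0]],[0,[0,0,0],[0,-7,0]],[0,[0,0,0],[0,-7,0]],[0,[0,0,0],[0,-7,0]],[0,[0,0,0],[0,-7,0]],[0,[0,0,0],[0,-7,0]],[0,[0,0,0],[0,-7,0]]]'

```text
clock: 13.33
tcp_pos: [0.453, -0.3515, 0.1773]
orientation: [-0.938, 1.563, -1.559]
contact_force: [0.0, 0.8, -1.2]
grip_width: 0.0219
```

Call:
jog_arm --motion '[[0,[0,0,0],[0,-7,0]],[0,[0,0,0],[0,-7,0]],[0,[0,0,0],[0,-7,0]],[0,[0,0,0],[0,-7,0]],[0,[0,0,0],[0,-7,0]],[0,[0,0,0],[0,-7,0]],[0,[0,0,0],[0,-7,0]],[0,[0,0,0],[0,-3.8,0]],[0,[0,0,0],[0,0,0]]]'

```text
clock: 14.08
tcp_pos: [0.453, -0.3517, 0.1774]
orientation: [-1.381, 0.891, -0.887]
contact_force: [-0.0, -0.4, -1.9]
grip_width: 0.0222
```

```bash
python3 - <<'E'
from h import *
go([.5776,-.0453,.18])
E
```

```text
t 14.08 tcp [ 0.453  -0.3517  0.1774] yaw(z) 24.49 down [-0.002  0.002 -1.   ] F [-0.  -0.4 -1.9] M [-0.    0.02  0.04] w 0.0222 q [ 0.26  0.41  0.37  1.89 -0.19  0.88  1.15]
tool shift [-0.2272 -0.0024  0.2404]
```

Call:
jog_arm --motion '[[0,[-0.0189,0,0.02],[0,0,0]],[0,[-0.0189,0,0.02],[0,0,0]],[0,[-0.0189,0,0.02],[0,0,0]],[0,[-0.0189,0,0.02],[0,0,0]],[0,[-0.0189,0,0.02],[0,0,0]],[0,[-0.0189,0,0.02],[0,0,0]],[0,[-0.0189,0,0.02],[0,0,0]],[0,[-0.0189,0,0.02],[0,0,0]],[0,[-0.0189,0,0.02],[0,0,0]],[0,[-0.0189,0,0.02],[0,0,0]]]'

```text
clock: 14.92
tcp_pos: [0.5577, -0.0961, 0.1778]
orientation: [-1.381, 0.894, -0.891]
contact_force: [-0.3, -0.9, -1.6]
grip_width: 0.022
```

Call:
jog_arm --motion '[[0,[-0.0189,0,0.02],[0,0,0]],[0,[-0.0189,0,0.02],[0,0,0]],[0,[0,0,0],[0,0,0]],[0,[0,0,0],[0,0,0]],[0,[0,0,0],[0,0,0]]]'

```text
clock: 15.33
tcp_pos: [0.5782, -0.0472, 0.1779]
orientation: [-1.382, 0.893, -0.891]
contact_force: [-0.4, -0.7, -0.9]
grip_width: 0.0219
```

```bash
python3 - <<'E'
from h import *
go([.5776,-.0453,.09])
f=grab('wrist','w10.png')
f=grab('scene');cv2.imwrite('pics/s10.png',cv2.resize(f['image'][140:320,240:420,::-1],None,fx=3.3,fy=3.3))
E
```

```text
t 15.33 tcp [ 0.5782 -0.0472  0.1779] yaw(z) 24.27 down [-0.002 -0.001 -1.   ] F [-0.4 -0.7 -0.9] M [-0.02  0.04  0.03] w 0.0219 q [-0.25  0.41  0.29  1.87 -0.15  0.88  0.53]
tool shift [-0.0019  0.0879  0.0004]
```

View pics/w10.png

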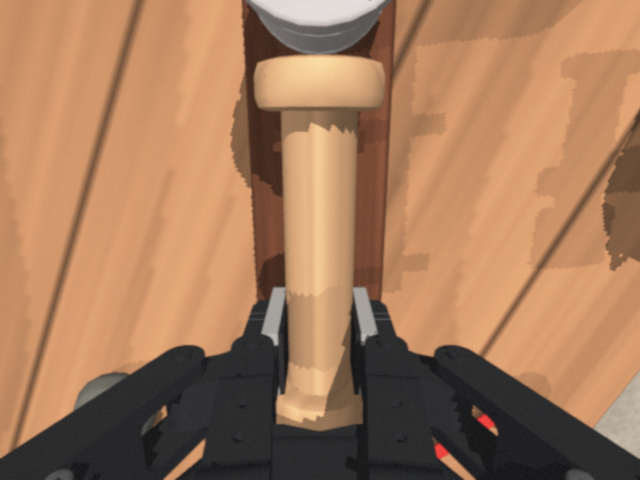

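View pics/s10.png

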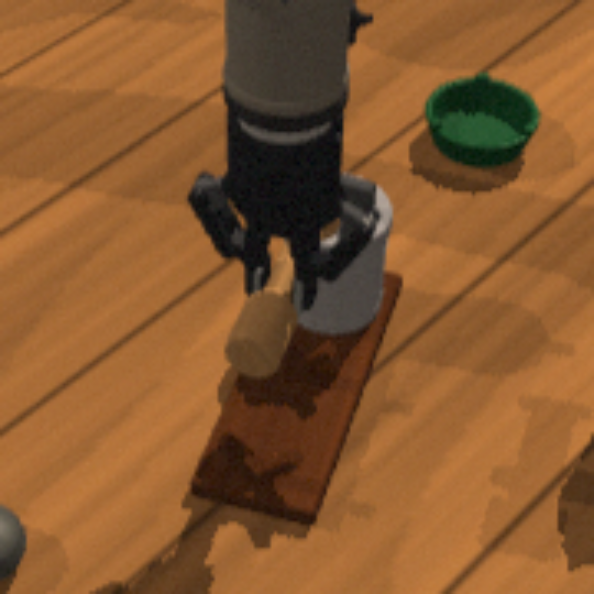

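Call:
jog_arm --motion '[[0,[-0.0015,0.025,0],[0,0,0]],[0,[0,0.025,0],[0,0,0]],[0,[0,0.025,0],[0,0,0]],[0,[0,0.017,0],[0,0,0]],[0,[0,0,0],[0,0,0]],[0,[0,0,0],[0,0,0]],[0,[0,0,0],[0,0,0]]]'

```text
clock: 16.02
tcp_pos: [0.579, -0.0461, 0.0879]
orientation: [-1.38, 0.89, -0.893]
contact_force: [0.8, -0.2, -0.4]
grip_width: 0.0221
```

```bash
python3 - <<'E'
from h import *
go([.5776,-.0453,.0627])
f=grab('wrist','w11.png')
f=grab('scene');cv2.imwrite('pics/s11.png',cv2.resize(f['image'][160:320,260:400,::-1],None,fx=3.7,fy=3.7))
E
```

```text
t 16.02 tcp [ 0.579  -0.0461  0.0879] yaw(z) 24.28 down [ 0.001 -0.    -1.   ] F [ 0.8 -0.2 -0.4] M [-0.02 -0.08  0.02] w 0.0221 q [-0.22  0.54  0.25  1.93 -0.2   0.7   0.57]
tool shift [-0.0013  0.0252 -0.0009]
```

View pics/w11.png

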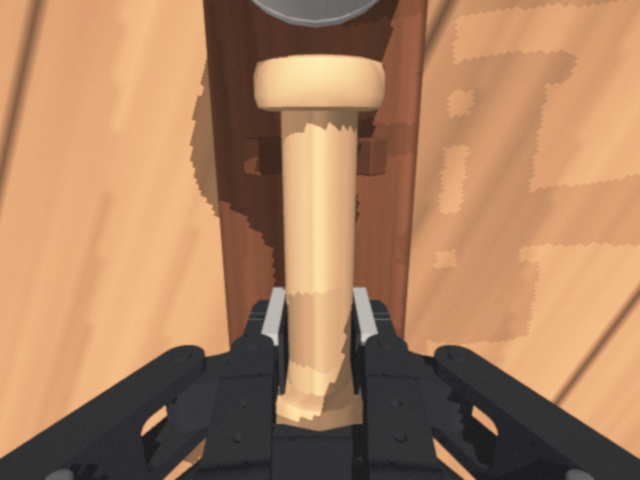

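View pics/s11.png

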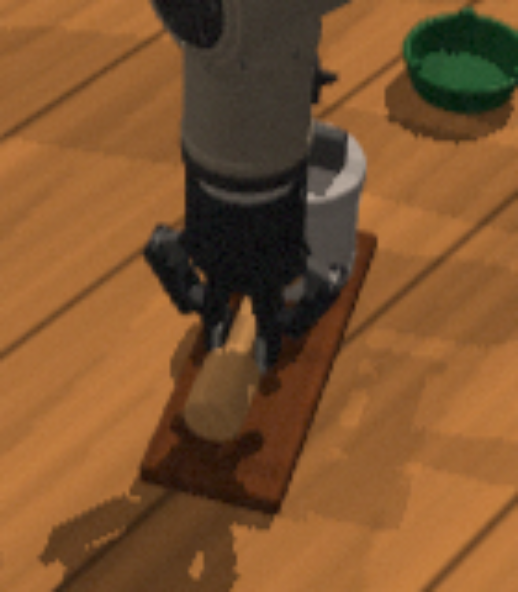

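Call:
jog_arm --motion '[[0,[-0.0008,0.007,-0.0008],[0,0,0]],[0,[0,0.007,0],[0,0,0]],[0,[0,0.005,0],[0,0,0]],[0,[0,0,0],[0,0,0]],[0,[0,0,0],[0,0,0]]]'

```text
clock: 16.53
tcp_pos: [0.5769, -0.0447, 0.0672]
orientation: [-1.382, 0.891, -0.89]
contact_force: [-0.1, 0.8, -0.2]
grip_width: 0.0218
```

```bash
python3 - <<'E'
from h import *
go([.5776,-.0453,.0627])
E
```

```text
t 16.53 tcp [ 0.5769 -0.0447  0.0672] yaw(z) 24.37 down [-0.001 -0.    -1.   ] F [-0.1  0.8 -0.2] M [-0.04 -0.03 -0.04] w 0.0218 q [-0.21  0.57  0.24  1.94 -0.21  0.66  0.58]
tool shift [0.0008 0.0045 0.0005]
```

Call:
jog_arm --motion '[[0,[0,0.002,0],[0,0,0]],[0,[0,0.002,0],[0,0,0]],[0,[0,0,0],[0,0,0]]]'

```text
clock: 16.78
tcp_pos: [0.5772, -0.0449, 0.0635]
orientation: [-1.381, 0.891, -0.89]
contact_force: [0.3, -0.1, -1.4]
grip_width: 0.0218
```

```bash
python3 - <<'E'
from h import *
go([.5776,-.0453,.0627])
E
```

```text
t 16.78 tcp [ 0.5772 -0.0449  0.0635] yaw(z) 24.37 down [-0. -0. -1.] F [ 0.3 -0.1 -1.4] M [ 0.01  0.02 -0.03] w 0.0218 q [-0.21  0.57  0.24  1.94 -0.21  0.65  0.58]
tool shift [0.0006 0.0008 0.0002]
```

Not yet in contact; down in 1 mm steps until the force shows it is seated.

Call:
jog_arm --motion '[[0,[0,0.001,0],[0,0,0]],[0,[0,0,0],[0,0,0]],[0,[0,0,0],[0,0,0]]]'

```text
clock: 17.03
tcp_pos: [0.5772, -0.0449, 0.0632]
orientation: [-1.381, 0.891, -0.89]
contact_force: [-1.7, -0.8, 4.9]
grip_width: 0.0222
```

Call:
jog_arm --motion '[[0,[0,0.001,0],[0,0,0]],[0,[0,0,0],[0,0,0]],[0,[0,0,0],[0,0,0]]]'

```text
clock: 17.28
tcp_pos: [0.5771, -0.0449, 0.063]
orientation: [-1.38, 0.891, -0.89]
contact_force: [-5.6, -0.1, 14.1]
grip_width: 0.0217
```

```bash
python3 - <<'E'
from h import *
go([.5776,-.0453,.0627])
E
```

```text
t 17.28 tcp [ 0.5771 -0.0449  0.063 ] yaw(z) 24.35 down [-0.  0. -1.] F [-5.6 -0.1 14.1] M [ 0.08  1.16 -0.03] w 0.0217 q [-0.21  0.57  0.24  1.94 -0.21  0.65  0.59]
tool shift [0.0005 0.0003 0.0003]
```

Call:
jog_arm --motion '[[0,[0,-0.0005,-0.0005],[0,0,0]],[0,[0,0,0],[0,0,0]],[0,[0,0,0],[0,0,0]]]' --force 30

```text
clock: 17.53
tcp_pos: [0.577, -0.0451, 0.0629]
orientation: [-1.38, 0.89, -0.891]
contact_force: [-3.2, -0.3, 8.2]
grip_width: 0.0218
```

Call:
jog_arm --motion '[[0.3,[0,0,0],[0,0,0]],[0.35,[0,0,0],[0,0,0]],[0.4,[0,0,0],[0,0,0]],[0.45,[0,0,0],[0,0,0]],[0.5,[0,0,0],[0,0,0]],[0.5,[0,0,0],[0,0,0]]]'

```text
clock: 18.03
tcp_pos: [0.5768, -0.045, 0.0622]
orientation: [-1.381, 0.89, -0.89]
contact_force: [0.2, 0.6, -0.0]
grip_width: 0.0426
```

```bash
python3 - <<'E'
from h import *
st()
f=grab('wrist','w12.png')
E
```

```text
t 18.03 tcp [ 0.5768 -0.045   0.0622] yaw(z) 24.37 down [-0. -0. -1.] F [ 0.2  0.6 -0. ] M [-0.01  0.04  0.05] w 0.0426 q [-0.21  0.57  0.24  1.94 -0.21  0.65  0.59]
```

View pics/w12.png

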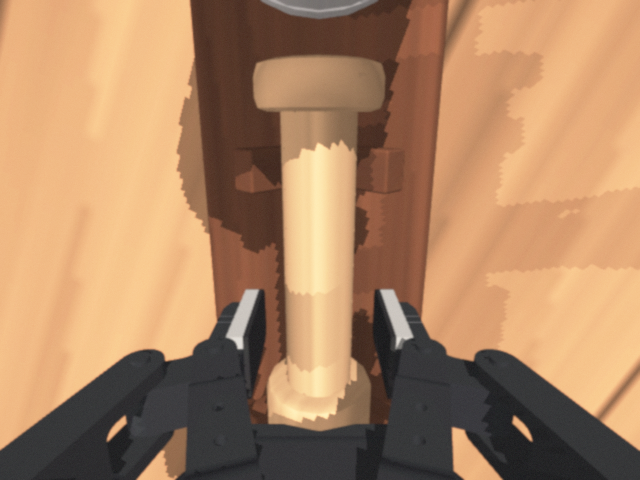

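Pestle rests in the saddles, fingers clear on both sides (x≈265 and 375). I lift straight up, keeping this opening so the fingers pass the saddles, then clear away.

Call:
jog_arm --motion '[[0.5,[0,-0.01,0],[0,0,0]],[0.5,[0,-0.02,0],[0,0,0]],[0.5,[0,-0.025,0],[0,0,0]],[0.5,[0,-0.025,0],[0,0,0]],[0.5,[0,-0.025,0],[0,0,0]],[0.5,[0,-0.025,0],[0,0,0]],[0.5,[0,-0.025,0],[0,0,0]],[0.5,[0,-0.025,0],[0,0,0]],[0.5,[0,0,0],[0,0,0]]]'

```text
clock: 18.83
tcp_pos: [0.5795, -0.0455, 0.2483]
orientation: [-1.375, 0.884, -0.896]
contact_force: [0.6, -0.5, -0.2]
grip_width: 0.0431
```

Call:
jog_arm --motion '[[0.5,[0.02,0,-0.02],[0,0,0]],[0.5,[0.025,0,-0.02],[0,0,0]],[0.5,[0.025,0,-0.02],[0,0,0]],[0.5,[0.025,0,-0.02],[0,0,0]],[0.5,[0.025,0,-0.02],[0,0,0]],[0.5,[0.025,0,-0.02],[0,0,0]],[0.5,[0.025,0,-0.01],[0,0,0]],[0.5,[0.025,0,0],[0,0,0]],[0.5,[0.025,0,0],[0,0,0]],[0.5,[0.025,0,0],[0,0,0]]]'

```text
clock: 19.67
tcp_pos: [0.5595, -0.3231, 0.2428]
orientation: [-1.38, 0.891, -0.891]
contact_force: [0.2, 0.0, -0.3]
grip_width: 0.0429
```

```bash
python3 - <<'E'
from h import *
st()
f=grab('top','t13.png'); P=cloud(f);z=P[...,2];hsv=cv2.cvtColor(f['image'],cv2.COLOR_RGB2HSV)
cv2.imwrite('pics/t13c.png',cv2.resize(f['image'][180:320,190:380,::-1],None,fx=4,fy=4))
g=grab('scene');cv2.imwrite('pics/s13.png',cv2.resize(g['image'][160:320,260:400,::-1],None,fx=3.7,fy=3.7))
w=np.zeros(z.shape,bool);w[195:300,270:370]=1
s=w&(z>.045)&(z<.1)&(hsv[...,2]>110)
s=cv2.morphologyEx(s.astype(np.uint8),cv2.MORPH_OPEN,np.ones((3,3),np.uint8))
l=cv2.connectedComponents(s)[1]; k=1+np.argmax(np.bincount(l.ravel())[1:]);q=P[l==k]
print('pestle',len(q),cv2.minAreaRect(q[:,:2].astype(np.float32)))
c=np.array([.5776,-.0453]);U=np.array([np.cos(np.radians(114.4)),np.sin(np.radians(114.4))])
t=(q[:,:2]-c)@U; 
for b in np.arange(-.08,.1,.01):
    k=(t>=b)&(t<b+.01); 
    if k.sum()>3: print(round(b,2),k.sum(),'ztop',np.percentile(q[k,2],90).round(4))
w[:]=0;w[220:290,235:300]=1
s=w&(z>.140)&(z<.18);s=cv2.morphologyEx(s.astype(np.uint8),cv2.MORPH_OPEN,np.ones((3,3),np.uint8))>0
print('bar',cv2.minAreaRect(P[s][:,:2].astype(np.float32)))
E
```

```text
t 19.67 tcp [ 0.5595 -0.3231  0.2428] yaw(z) 24.34 down [ 0.  0. -1.] F [ 0.2  0.  -0.3] M [ 0.02 -0.03 -0.04] w 0.0429 q [ 0.14  0.46  0.4   1.66 -0.2   1.07  1.02]
pestle 795 ((0.5733910799026489, -0.0373346209526062), (0.042770374566316605, 0.15980643033981323), 26.114364624023438)
-0.08 5 ztop 0.0749
-0.07 62 ztop 0.0798
-0.06 68 ztop 0.08
-0.05 69 ztop 0.0805
-0.04 67 ztop 0.0791
-0.03 70 ztop 0.0791
-0.02 42 ztop 0.0724
-0.01 39 ztop 0.0712
-0.0 38 ztop 0.0711
0.01 42 ztop 0.0723
0.02 40 ztop 0.0724
0.03 41 ztop 0.0733
0.04 40 ztop 0.0724
0.05 42 ztop 0.0722
0.06 40 ztop 0.0712
0.07 43 ztop 0.0796
0.08 47 ztop 0.0795
bar ((0.5156723260879517, 0.09130392968654633), (0.060298796743154526, 0.01364888995885849), 19.97623634338379)
```

View pics/t13.png

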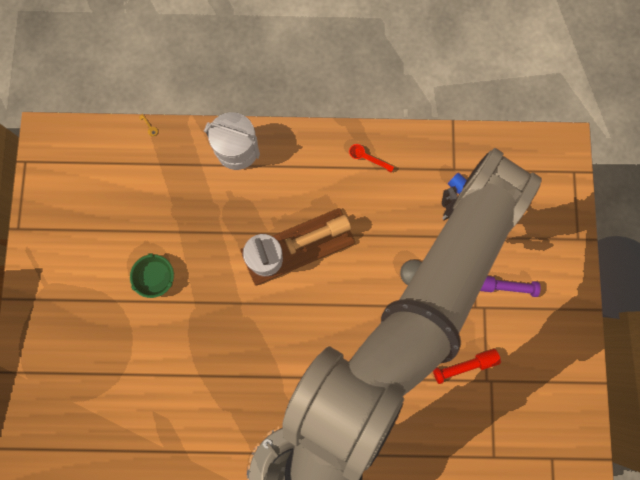

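View pics/s13.png

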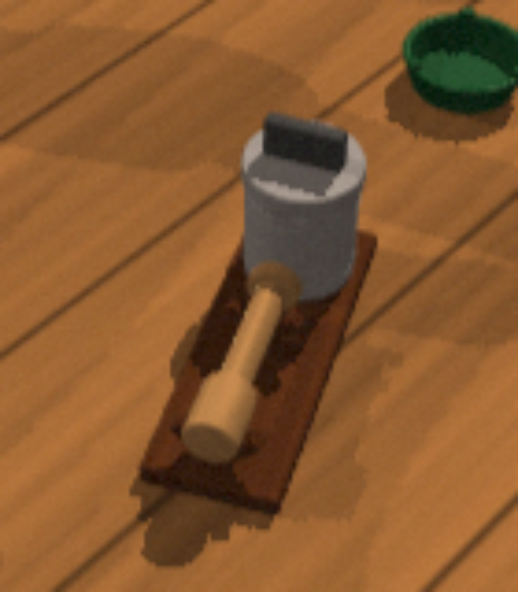

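```bash
python3 -c "
from bench import r
print(r.hand_in(), r.get_obs()['clock'])"
```

```text
the job is handed in; nothing more can be done
the job is handed in; nothing more can be done
```

The job is done and handed in at about 20 s. The lid is screwed down snug, and the light-wood pestle lies level in the cradle with its head away from the canister.

- **Lid:** I gripped the bar and turned it about 158° clockwise in one go, following it down as it sank. The last pictures put the bar 3.6 to 4.4° past square to the stand, which is a gasket turn of about 0.25 to 0.27 rad (snug is 0.10 to 0.45). The rise in wrist moment as the gasket tightened agreed with this, though that reading had an offset I had to estimate.
- **Pestle:** I lowered it until it touched at the expected height (14 N at most), eased the grip, then opened. Its balance point is at (0.5775, −0.046), about 1 mm from the cradle point. Head and pommel tops are within 1 mm of each other in height.
- **One check off:** the last outline of the pestle read 1.7° askew to the stand. I put this down to depth noise, as heights and position both fit.
- **Bystanders:** in the last top view the tiffin, ashtray and spoon stand where they were. The stone was partly hidden by the arm, but its visible part had not moved. The gripper was clear of everything at hand-in.

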